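# Reset the engraver's indexing head to its fourth click

## Task

The stop pin with the orange grip keeps the indexing head's dial from going home: draw the pin out of its bore and park it in the open notch of the side bracket, seated down on its collar. Then turn the black knob anticlockwise until the dial's brass lug is fully home at the red end stop, and from there turn it clockwise exactly four clicks and let go. Leave the other things on the bench where they are.

Things in the scene. Friction and masses are not known exactly. Their poses are not given: they have to be found in the camera images.
- head: Grey indexing head, fixed to the bench. Base 160 x 150 x 12 mm; on it a plate 130 x 124 mm slopes down to the front, 25 deg from level, its centre 115 mm above the bench. Origin: under the base's centre; own -x is the front (low edge), +y the side with the pin, z up. The face's normal leans 25 deg from vertical to own -x: knob and pin are taken with the tool tilted so.
- stop_pin: Loose steel pin, 45 g, at the start in its bore, square to the slope, collar on the face in the way of the dial's lug. Origin: centre of the collar's underside; own z along the pin, to the top of the grip. Shank 8 mm diameter, reaching 30 mm below the origin, foot chamfered; collar 18 mm diameter, 0 to 10 mm; orange grip 14 mm diameter, 10 to 36 mm. Drawn 30 mm along its axis it is free.
- park_notch: Aluminium bracket on the head's +y side, top flush with the sloping face. Origin: where the collar's underside centre lies when parked; own z square to its top (along the knob axis), x uphill, y outward. Slot 10.5 mm wide through the 8 mm plate, open uphill (25 mm off), closed 4 mm downhill; free below. The shank goes down through it or in from uphill; the slope keeps the pin at the closed end.
- knob_grip (a point): Point on the knob's axis 27 mm above the sloping face; own z is that axis, up out of the face; turns with the knob. Black fluted round knob 35 mm diameter, 13 to 40 mm above the face, gripped from any side. Below it the dial, 66 mm diameter, top at 8.5 mm, with a brass lug out to 56 mm from the axis. Lug and red end stop are 10 mm high at most; once the pin is out nothing is higher within 80 mm.
- dial (a joint): Turn of knob and dial, rad: 0 with the lug at the red end stop, growing clockwise as one looks down on the knob, to 2.51. Rests (clicks) every 18 deg (0.3142 rad), the first at 0; about 0.08 N m carries it over a click; let go, it springs into the nearest rest. It starts at the second, third or fourth click; with the pin in its bore it cannot come below about 0.56.
- loupe: Opened folding loupe, 28 x 60 x 19 mm, black case and grey lens ring. Origin: centre of underside. Bystander.
- weight_1: Brass check weight, 22 mm diameter, 32 mm high. Origin: centre of underside. Bystander.
- weight_2: Brass check weight, 18 mm diameter, 28 mm high. Origin: centre of underside. Bystander.
- rubber_stamp_1: Rubber stamp with turned brown handle, 29 x 48 x 73 mm, standing. Origin: centre of underside. Bystander.
- padlock: Brass padlock lying flat, 60 x 42 x 14 mm. Origin: centre of underside. Bystander.
- tag_bundle: Bundle of card tags, 31 x 61 x 10 mm. Origin: centre of underside. Bystander.
- ink_pad: Closed blue stamp-pad tin, 74 x 110 x 17 mm. Origin: centre of underside. Bystander.
- pin_bore (a point): Mouth of the pin's bore in the sloping face: 9.2 mm wide, through the 22 mm plate, square to it; 50 mm from the knob axis, 45 mm from the parking place, all three level with one another on the slope. Axes as the head's.
There are look-alikes about, which are no part of the job. What is meant by the head is not purple, and is the larger of those in its own colour.

How it is judged:
On the way, in this order (a step that is already met when the one before it is completed fails the run):
1. the stop pin stands in the parking notch, seated on its collar and let go (distance between stop_pin and park_notch below 0.006 m and angle between the z axis of stop_pin and the z axis of park_notch, either way round below 0.12 rad and contact force between the fingers and stop_pin below 0.2 N), for 0.2 s.
2. the dial is home at its end stop, with the pin parked (value of joint dial below 0.06 rad and distance between stop_pin and park_notch below 0.006 m and angle between the z axis of stop_pin and the z axis of park_notch, either way round below 0.12 rad), for 0.1 s.
At the end, for the whole second after the job is handed in: The pin is parked and at rest in the side notch (collar centre within 6 mm of the seat, axis within 0.12 rad of the notch's), and the dial rests at the fourth click from the end stop (1.257 rad, within 0.08) (distance between stop_pin and park_notch below 0.006 m and angle between the z axis of stop_pin and the z axis of park_notch, either way round below 0.12 rad and value of joint dial between 1.17664 and 1.33664 rad and linear speed of stop_pin below 0.02 m/s); the robot touches nothing.
It fails at once if a thing lying about (loupe, weights, stamp, padlock, tags or ink pad) is shifted by more than 25 mm (distance of any of loupe, weight_1, weight_2, rubber_stamp_1, padlock, tag_bundle, ink_pad from where it was at the start of the episode above 0.025 m).
It also fails if it takes over 53 s, if anything falls off the work surface, if the arm or the gripper's body presses on something with over 40 N, if the wrist force passes 120 N, or if a joint passes its speed limit or range.

## Robot

A 6-joint arm with a two-finger parallel gripper is mounted at the origin on a cart in front of the work surface, level with it; the furniture and walls round the work are solid. World frame = base frame: x ahead of the robot, y to its left, z up, the work surface at z = 0. Lengths are in m, angles in rad, forces in N, time in s.
With the tool pointing down it reaches from about 0.25 to 0.725 m from the base axis. Payload 4 kg.
Tool frame: the origin (TCP) lies at the very end of the fingers, on their centre line; the grasp point (between the pads) lies 19 mm behind it (bot.pinch_z is the distance from the TCP to the grasp point, in m); z points along the fingers, x is the direction in which the jaws open and shut, and the axes are right-handed (so a half turn about z gives the same grasp; the last joint's range is limited). The gripper opens to 85 mm and grips with 20 to 120 N. Pads are 22 mm wide; open, the fingers measure 114 mm over their backs; the gripper's body (76 mm by 85 mm) begins 54 mm behind the grasp point. The pads swing forward as they close: fully open they stand 13 mm farther back than shut.
Start: joints at [1.189, 0.241, 0.005, 1.335, 0, 1.571], TCP at [0.186, 0.464, 0.231] pointing down, gripper open.
Joint ranges: [-2.72, 2.72], [-1.05, 1.87], [-1.09, 1.28], [-1.99, 2.15], [-1.42, 1.44], [-3.14, 3.14]. Speed limits (rad/s): [2.79, 2.79, 3.14, 3.14, 3.14, 3.14].

## Interface

Orientations are given as a unit quaternion [x, y, z, w].
In Python, from workcell import bot gives the robot as it stands. The module is installed in compiled form; this text tells all that it offers.
- The arm moves only by the shell command python3 -m inch 'ROWS'. ROWS is JSON, a list of rows, each a list of 7 numbers: the shift along the tool's x, y, z scaled (see below), then the turn, a rotation vector about the tool's x, y, z scaled (see below), then the gripper command: -1 is fully open, 1 is shut, values between are in proportion. In form: [[x, y, z, wx, wy, wz, gripper], ...]. A call has exactly 8 rows; each row shifts and turns the commanded pose from where the row before left it, along the tool's axes as they then stand; what a row does not reach is not made up. The controller multiplies each number of a shift by 2.5 cm and each number of a turn by 180 degrees. A row lasts 1/10 s, in which the tool goes at most 50 mm and 8.59 degrees, less where a joint would pass 70% of its speed; a pose out of reach is approached as far as the arm can. A call with a number of a shift or a turn outside -1 to 1 is refused whole. A call with a gripper value outside its range is refused whole. The fingers move at their own pace and stop on an object; the grip force is fixed at half the most. Time passes only in rows, so rows that do not move let the fingers close, or fill a call up. It gives the time, the measured TCP pose, the force and the opening at its end, in the units of the state.
- bot.get_obs(): the state, without advancing time (a new reading comes with each control period).
- bot.camera(name): name is "scene" or "side" or "wrist"; returns (picture, depth): 384x512x3 uint8, blue, green, red; 384x512 float32, m along the optical axis (not along the pixel's ray), 0 where there is no reading.
- bot.get_calibration(name): a dict with "vfov" (degrees; the focal length in pixels is half the picture's height over the tangent of half this angle, whatever the lens; pixels are square), "cx", "cy" (the principal point, pixels), "R" (3x3) and "t" (3): a world point X has camera coordinates R X + t. Camera axes: x right, y down, z forward; pixel columns grow to the right and rows downward; lengths in m; the calibration is good to about 2 mm. A picture is of the moment at which its call begins: read the wrist's pose just before it. get_calibration takes no time and is no camera call; for the wrist camera it gives the pose at the moment of the call.
- bot.job_done(): hands the job in, once; it reports no verdict.
The state is a dict: "clock": time; "joint_pos": joint angles; "joint_vel": joint speeds; "tau": joint torques, N m; "eef_pos": TCP position; "tool_rot": TCP orientation; "ft_force": force on the tool from outside, world axes, zero at the start; "ft_torque": the same for the moment, N m; "grip_width": finger opening in m.
Only numpy, scipy, OpenCV 4.12 (cv2) and the standard library are available. Lean on these libraries where they do the work, as an engineer would, in place of code of your own. Each camera call takes 0.05 s, during which the arm holds its last target.

## Working session

There is one attempt and no reset: what is moved stays moved. The work goes in short steps, Python scripts to look and compute and a shell command to move; the robot and the scene stay as the last step left them, time stands still between calls to the robot, and variables do not carry over. Pictures are saved under pics/ and viewed, and the job is handed in when it is done.

```bash
mkdir -p pics; ls
python3 - <<'E'
from workcell import bot
import cv2,numpy as np,pickle
o=bot.get_obs(); print({k:np.round(v,4).tolist() if not isinstance(v,float) else v for k,v in o.items()}, bot.pinch_z)
d={}
for n in("scene","side","wrist"):
    c=bot.get_calibration(n); p,z=bot.camera(n); d[n]=(c,p,z); cv2.imwrite(f"pics/{n}0.png",p); print(n,c['vfov'],c['cx'],c['cy'],np.round(c['R'],3).tolist(),np.round(c['t'],3))
pickle.dump(d,open('d0.pkl','wb'))
E
```

```text
pics
{'clock': 0.0, 'joint_pos': [1.189, 0.2414, 0.0037, 1.3352, -0.0, 1.5708], 'joint_vel': [0.0016, 0.0004, 0.0002, -0.0004, 0.0011, -0.0018], 'tau': [0.0011, -37.2316, 25.2408, 0.0168, 0.0002, -0.0], 'eef_pos': [0.1861, 0.4634, 0.2304], 'tool_rot': [0.8284, 0.5601, -0.0009, 0.0006], 'ft_force': [-0.1034, 0.7125, 0.2176], 'ft_torque': [-0.0014, -0.0128, 0.0167], 'grip_width': 0.08549078671282379} 0.0187
scene 50.0272284994402 256.1255488625377 193.9426855245241 [[0.872, -0.489, -0.015], [-0.351, -0.602, -0.717], [0.342, 0.631, -0.696]] [-0.504  0.349  0.842]
side 57.39144641968489 260.19656310571463 200.95853957395857 [[-0.955, -0.296, 0.012], [-0.107, 0.31, -0.945], [0.276, -0.904, -0.328]] [0.622 0.156 1.121]
wrist 60.38505501636272 256.2508103634993 192.15670359770718 [[0.372, 0.928, -0.002], [0.895, -0.358, 0.266], [0.246, -0.1, -0.964]] [-0.499 -0.035  0.378]
```

View pics/scene0.png

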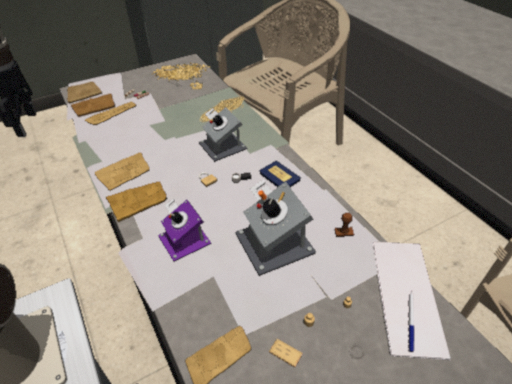

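View pics/side0.png

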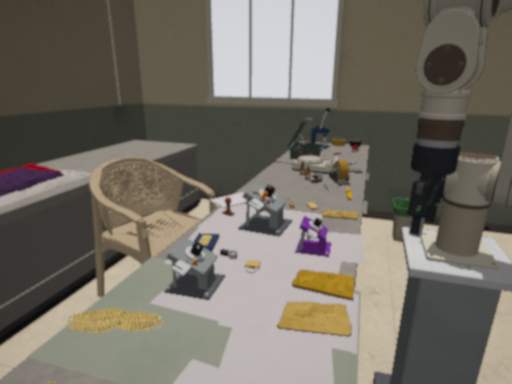

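View pics/wrist0.png

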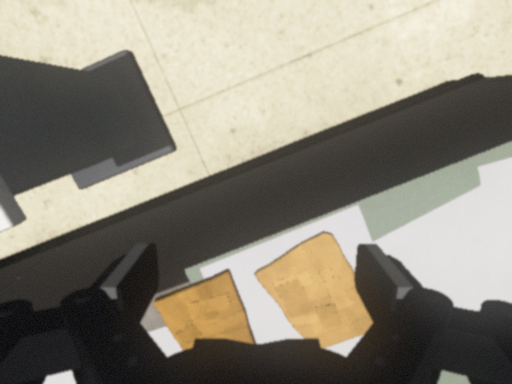

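Three heads appear in the scene picture: purple at (183,230), a small grey one at (222,135) and a larger grey one at (275,230). The target should be the large grey one, since it isn't purple and is the bigger of the two greys. I'll confirm it with a crop and measured sizes.

```bash
cat > h.py <<'E'
import numpy as np,cv2,pickle
def cloud(c,z):
    H,W=z.shape; f=H/2/np.tan(np.radians(c['vfov'])/2)
    u,v=np.meshgrid(np.arange(W),np.arange(H))
    P=np.stack([(u-c['cx'])/f*z,(v-c['cy'])/f*z,z],-1)
    X=(P-np.array(c['t']))@np.array(c['R'])
    X[z<=0]=np.nan
    return X
def proj(c,X,H=384):
    f=H/2/np.tan(np.radians(c['vfov'])/2)
    p=np.asarray(X)@np.array(c['R']).T+np.array(c['t'])
    return np.stack([c['cx']+f*p[...,0]/p[...,2],c['cy']+f*p[...,1]/p[...,2]],-1)
E
python3 - <<'E'
from h import *
d=pickle.load(open('d0.pkl','rb'))
c,p,z=d['scene']; X=cloud(c,z)
cv2.imwrite('pics/crop1.png',cv2.resize(p[170:280,220:360],None,fx=5,fy=5,interpolation=cv2.INTER_CUBIC))
c2,p2,z2=d['side']
cv2.imwrite('pics/crop2.png',cv2.resize(p2[175:240,230:310],None,fx=8,fy=8,interpolation=cv2.INTER_CUBIC))
for n,(u,v) in dict(big=(275,215),small=(228,135),purple=(188,222),knob=(271,207),pin=(262,196),bench=(330,270),frontbase=(262,252)).items(): print(n,np.round(X[v,u],3))
hsv=cv2.cvtColor(p,cv2.COLOR_BGR2HSV)
E
```

```text
big [ 0.623 -0.014  0.125]
small [0.696 0.386 0.076]
purple [0.448 0.104 0.085]
knob [ 0.614 -0.01   0.153]
pin [0.622 0.045 0.138]
bench [ 0.705 -0.139  0.002]
frontbase [ 0.578 -0.03   0.033]
```

View pics/crop1.png

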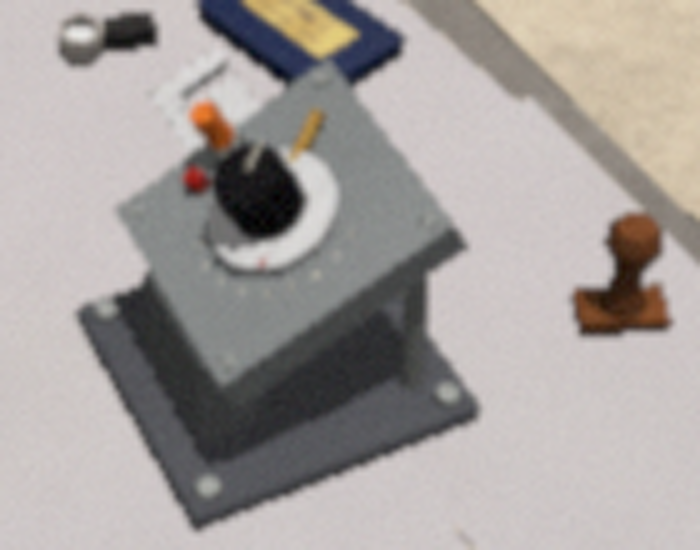

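View pics/crop2.png

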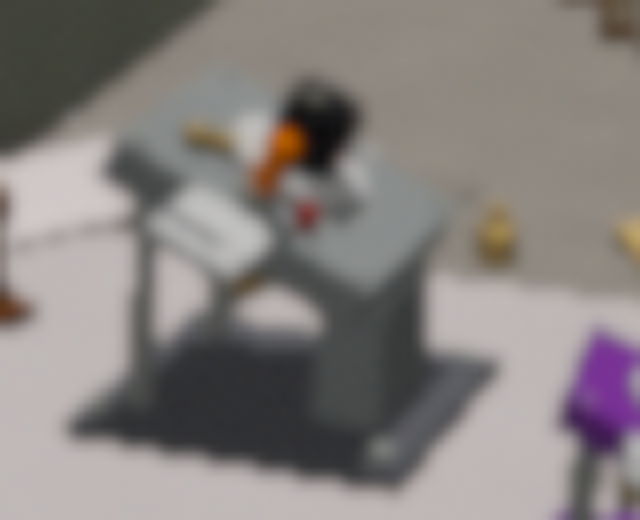

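Run:
```python
from h import *
from scipy.optimize import minimize
d=pickle.load(open('d0.pkl','rb'))
for n,box in(('scene',(170,285,225,330)),('side',(170,245,230,310))):
    c,p,z=d[n]; X=cloud(c,z); a,b,e,f=box
    P=X[a:b,e:f].reshape(-1,3); I=p[a:b,e:f].reshape(-1,3).astype(int)
    # RANSAC plane in height band
    m=(P[:,2]>.07)&(P[:,2]<.16)&(np.abs(P[:,:2]-[.62,-.01]).max(1)<.13); Q=P[m]
    rng=np.random.default_rng(0);best=0
    for _ in range(2000):
        s=Q[rng.choice(len(Q),3,0)]; nn=np.cross(s[1]-s[0],s[2]-s[0]); l=np.linalg.norm(nn)
        if l<1e-4: continue
        nn/=l; nn*=np.sign(nn[2])
        if nn[2]<.85 or nn[2]>.95: continue
        k=np.abs((Q-s[0])@nn)<.0025
        if k.sum()>best: best=k.sum(); K=k
    S=Q[K]; mu=S.mean(0); nn=np.linalg.svd(S-mu)[2][2]; nn*=np.sign(nn[2])
    print(n,best,len(Q),'n',nn,'tilt',np.degrees(np.arccos(nn[2])),'front az',np.degrees(np.arctan2(nn[1],nn[0])),mu)
    B=P[(P[:,2]>.008)&(P[:,2]<.016)]; print('base',len(B)); 
    r=cv2.minAreaRect((B[:,:2]*1000).astype(np.float32)); print(r)
    r=cv2.minAreaRect(((S[:,:2])*1000).astype(np.float32)); print('plate',r)
```

```text
scene 1731 2871 n [-0.42309934  0.03251849  0.90549958] tilt 25.10934708188821 front az 175.60501189621093 [ 6.32110274e-01 -2.12488851e-04  1.16646760e-01]
base 1620
((701.9163208007812, 71.80438232421875), (384.9501037597656, 265.29705810546875), 65.24982452392578)
plate ((634.2988891601562, 24.025894165039062), (177.5299072265625, 118.31524658203125), 85.02159118652344)
side 443 880 n [-0.41867959  0.0372033   0.90737165] tilt 24.855376357017853 front az 174.92211141137614 [0.62880811 0.02694217 0.11318579]
base 626
((702.8279418945312, -326.40972900390625), (349.61505126953125, 982.2203979492188), 9.752091407775879)
plate ((631.22802734375, 27.79126739501953), (177.1481170654297, 118.85444641113281), 85.68878936767578)
```

Run:
```python
from h import *
d=pickle.load(open('d0.pkl','rb'))
yaw=np.radians(-4.7); t=np.radians(25)
ex=np.array([np.cos(yaw),np.sin(yaw),0]); ey=np.array([-np.sin(yaw),np.cos(yaw),0]); 
n=-np.sin(t)*ex+np.array([0,0,np.cos(t)]); up=np.cos(t)*ex+np.array([0,0,np.sin(t)])
F=np.stack([up,ey,n])  # rows
for nm,box in(('scene',(170,285,225,330)),('side',(170,245,230,310))):
    c,p,z=d[nm]; X=cloud(c,z); a,b,e,f=box
    P=X[a:b,e:f].reshape(-1,3); hsv=cv2.cvtColor(p,cv2.COLOR_BGR2HSV)[a:b,e:f].reshape(-1,3).astype(int)
    L=P@F.T
    ok=~np.isnan(L[:,0])&(np.abs(P[:,:2]-[.62,-.01]).max(1)<.13)&(P[:,2]>.05)
    g=ok&(hsv[:,1]<60)&(hsv[:,2]>60)&(hsv[:,2]<160)
    h0=np.median(L[g,2]); print(nm,'face h',h0)
    for k,m in dict(orange=(hsv[:,0]>5)&(hsv[:,0]<16)&(hsv[:,1]>180),red=((hsv[:,0]<4)|(hsv[:,0]>174))&(hsv[:,1]>150),black=(hsv[:,2]<45)&(L[:,2]>h0+.012),brass=(hsv[:,0]>16)&(hsv[:,0]<28)&(hsv[:,1]>120),white=(hsv[:,2]>165)&(hsv[:,1]<40)&(L[:,2]<h0+.03)).items():
        m=m&ok
        if m.sum(): print(k,m.sum(),np.round(np.percentile(L[m],[5,50,95],axis=0)-[0,0,h0],4).tolist())
```

```text
scene face h -0.1608738862340785
orange 29 [[0.6152, 0.0937, 0.0172], [0.6187, 0.0954, 0.0305], [0.6222, 0.1016, 0.0366]]
red 13 [[0.5928, 0.0885, 0.0044], [0.5966, 0.0903, 0.0094], [0.5996, 0.0948, 0.0115]]
black 190 [[0.605, 0.0331, 0.0169], [0.6177, 0.0404, 0.0382], [0.6322, 0.0601, 0.042]]
brass 15 [[0.6472, 0.0702, 0.0066], [0.6553, 0.0745, 0.0084], [0.661, 0.0814, 0.0106]]
white 390 [[0.5973, 0.0213, -0.0016], [0.6306, 0.0618, 0.0025], [0.684, 0.159, 0.0107]]
side face h -0.16180925430540644
orange 19 [[0.6096, 0.0699, 0.017], [0.6139, 0.1061, 0.0296], [0.619, 0.1114, 0.0372]]
black 35 [[0.6032, 0.0628, 0.0164], [0.6093, 0.0674, 0.0318], [0.6205, 0.0715, 0.0409]]
white 83 [[0.6018, 0.05, -0.002], [0.6211, 0.1344, 0.0007], [0.6428, 0.1634, 0.0092]]
```

```bash
cat >> h.py <<'E'
from scipy.spatial.transform import Rotation as Ro
yaw=np.radians(-4.7); t_=np.radians(25)
ex=np.array([np.cos(yaw),np.sin(yaw),0]); ey=np.array([-np.sin(yaw),np.cos(yaw),0])
n=-np.sin(t_)*ex+np.array([0,0,np.cos(t_)]); up=np.cos(t_)*ex+np.array([0,0,np.sin(t_)])
F=np.stack([up,ey,n]); H0=-.161
def world(l): return (np.asarray(l)+[0,0,H0])@F   # l=(slope,across,height over face)
def local(X): return np.asarray(X)@F.T-[0,0,H0]
RT=np.stack([up,-ey,-n],1)   # tool x up, y -ey, z -n
def plan(p0,R0,p1,R1,N,g):
    """rows from pose0 to pose1, linear"""
    rv=(Ro.from_matrix(R0).inv()*Ro.from_matrix(R1)).as_rotvec()/N
    p=np.array(p0,float);R=Ro.from_matrix(R0);out=[]
    for i in range(N):
        goal=p0+(np.array(p1)-p0)*(i+1)/N
        s=np.round(R.inv().apply(goal-p)/.025,2); w=np.round(rv/np.pi,3)
        out.append([*s.tolist(),*w.tolist(),g]); p=p+R.apply(s*.025); R=R*Ro.from_rotvec(w*np.pi)
    for i in range(0,N,8): print('[%s]'%','.join('[%s]'%','.join('%g'%(v+0) for v in r) for r in out[i:i+8]))
    print('maxshift',max(abs(v) for r in out for v in r[:3]),'deg/row',np.degrees(np.linalg.norm(rv)),'end',p.round(4),'err deg',np.degrees((R.inv()*Ro.from_matrix(R1)).magnitude()).round(2))
def pose(o): return np.array(o['eef_pos']),Ro.from_quat(o['tool_rot']).as_matrix()
E
python3 - <<'E'
from h import *
from workcell import bot
c=bot.get_calibration('wrist');p0,R0=pose(bot.get_obs())
C=-np.array(c['R']).T@c['t']; print('cam in tool',R0.T@(C-p0),'\nax',np.round(R0.T@np.array(c['R']).T,3))
Rc=np.array(c['R'])@R0; tc=R0.T@(C-p0)
for hov in (.12,.16):
  P=world([.617,.090,hov]); cc=dict(c); cc['R']=Rc@RT.T; cc['t']=-cc['R']@(P+RT@tc)
  for l in([.617,.101,.03],[.617,.051,.03],[.617,.146,0],[.68,.15,0],[.55,.05,0]): print(hov,l,proj(cc,world(l)).round())
P=world([.617,.09,.14]); print(P, world([.617,.101,0]),world([.617,.051,0]))
plan(p0,R0,P,RT,24,-1)
E
```

```text
cam in tool [-0.0002721  -0.06735736 -0.14234949] 
ax [[ 1.     0.001  0.   ]
 [-0.001  0.964  0.266]
 [-0.    -0.266  0.964]]
0.12 [0.617, 0.101, 0.03] [257. 182.]
0.12 [0.617, 0.051, 0.03] [256. 246.]
0.12 [0.617, 0.146, 0] [257. 116.]
0.12 [0.68, 0.15, 0] [338. 111.]
0.12 [0.55, 0.05, 0] [178. 232.]
0.16 [0.617, 0.101, 0.03] [256. 171.]
0.16 [0.617, 0.051, 0.03] [256. 226.]
0.16 [0.617, 0.146, 0] [256. 114.]
0.16 [0.68, 0.15, 0] [327. 110.]
0.16 [0.55, 0.05, 0] [187. 216.]
[0.57353116 0.04315081 0.241723  ] [0.63340009 0.0492658  0.11483991] [ 6.29303165e-01 -5.66066297e-04  1.14839914e-01]
[[-0.41,0.86,-0.02,-0.004,0.005,0.017,-1],[-0.36,0.88,-0.01,-0.004,0.005,0.017,-1],[-0.32,0.9,-0.01,-0.004,0.005,0.017,-1],[-0.26,0.92,0,-0.004,0.005,0.017,-1],[-0.22,0.92,0.01,-0.004,0.005,0.017,-1],[-0.17,0.94,0.02,-0.004,0.005,0.017,-1],[-0.12,0.95,0.02,-0.004,0.005,0.017,-1],[-0.07,0.95,0.04,-0.004,0.005,0.017,-1]]
[[-0.01,0.95,0.05,-0.004,0.005,0.017,-1],[0.03,0.95,0.05,-0.004,0.005,0.017,-1],[0.08,0.95,0.08,-0.004,0.005,0.017,-1],[0.13,0.94,0.08,-0.004,0.005,0.017,-1],[0.18,0.93,0.1,-0.004,0.005,0.017,-1],[0.23,0.91,0.12,-0.004,0.005,0.017,-1],[0.27,0.91,0.13,-0.004,0.005,0.017,-1],[0.32,0.88,0.14,-0.004,0.005,0.017,-1]]
[[0.37,0.87,0.17,-0.004,0.005,0.017,-1],[0.4,0.84,0.18,-0.004,0.005,0.017,-1],[0.45,0.82,0.19,-0.004,0.005,0.017,-1],[0.49,0.79,0.22,-0.004,0.005,0.017,-1],[0.53,0.76,0.23,-0.004,0.005,0.017,-1],[0.56,0.73,0.25,-0.004,0.005,0.017,-1],[0.59,0.69,0.27,-0.004,0.005,0.017,-1],[0.63,0.66,0.28,-0.004,0.005,0.017,-1]]
maxshift 0.95 deg/row 3.1856512569355 end [0.5735 0.0431 0.2418] err deg 2.3
```

```bash
python3 -m inch '[[-0.41,0.86,-0.05,-0.004,0.005,0.017,-1],[-0.36,0.88,-0.05,-0.004,0.005,0.017,-1],[-0.32,0.9,-0.05,-0.004,0.005,0.017,-1],[-0.26,0.92,-0.05,-0.004,0.005,0.017,-1],[-0.22,0.92,0.01,-0.004,0.005,0.017,-1],[-0.17,0.94,0.02,-0.004,0.005,0.017,-1],[-0.12,0.95,0.02,-0.004,0.005,0.017,-1],[-0.07,0.95,0.04,-0.004,0.005,0.017,-1]]'
python3 -m inch '[[-0.01,0.95,0.05,-0.004,0.005,0.017,-1],[0.03,0.95,0.05,-0.004,0.005,0.017,-1],[0.08,0.95,0.08,-0.004,0.005,0.017,-1],[0.13,0.94,0.08,-0.004,0.005,0.017,-1],[0.18,0.93,0.1,-0.004,0.005,0.017,-1],[0.23,0.91,0.12,-0.004,0.005,0.017,-1],[0.27,0.91,0.13,-0.004,0.005,0.017,-1],[0.32,0.88,0.14,-0.004,0.005,0.017,-1]]'
python3 - <<'E'
from h import *
from workcell import bot
p0,R0=pose(bot.get_obs())
plan(p0,R0,world([.617,.09,.14]),RT,8,-1)
E
```

```text
clock: 0.95
eef_pos: [0.3157, 0.3227, 0.2386]
tool_rot: [0.926, 0.369, 0.08, 0.007]
ft_force: [1.4, -0.4, -0.2]
grip_width: 0.0857
clock: 1.75
eef_pos: [0.4446, 0.1827, 0.2422]
tool_rot: [0.975, 0.16, 0.155, 0.013]
ft_force: [-0.2, 0.5, -0.1]
grip_width: 0.0858
[[0.36,0.86,0.18,-0.003,0.005,0.016,-1],[0.4,0.84,0.2,-0.003,0.005,0.016,-1],[0.44,0.82,0.21,-0.003,0.005,0.016,-1],[0.47,0.79,0.22,-0.003,0.005,0.016,-1],[0.51,0.76,0.25,-0.003,0.005,0.016,-1],[0.55,0.74,0.25,-0.003,0.005,0.016,-1],[0.57,0.7,0.27,-0.003,0.005,0.016,-1],[0.61,0.67,0.29,-0.003,0.005,0.016,-1]]
maxshift 0.86 deg/row 3.00035892601675 end [0.5735 0.0433 0.2417] err deg 0.65
```

```bash
python3 -m inch '[[0.36,0.86,0.18,-0.003,0.005,0.0165,-1],[0.4,0.84,0.2,-0.003,0.005,0.0165,-1],[0.44,0.82,0.21,-0.003,0.005,0.0165,-1],[0.47,0.79,0.22,-0.003,0.005,0.0165,-1],[0.51,0.76,0.25,-0.003,0.005,0.0165,-1],[0.55,0.74,0.25,-0.003,0.005,0.0165,-1],[0.57,0.7,0.27,-0.003,0.005,0.0165,-1],[0.61,0.67,0.29,-0.003,0.005,0.0165,-1]]'
python3 - <<'E'
from h import *
from workcell import bot
o=bot.get_obs(); c=bot.get_calibration('wrist'); p,z=bot.camera('wrist'); cv2.imwrite('pics/w1.png',p); pickle.dump((o,c,p,z),open('w1.pkl','wb'))
P,R=pose(o); print(local(P),np.degrees(Ro.from_matrix(RT.T@R).as_rotvec()),np.round(o['joint_pos'],2))
E
```

```text
clock: 2.55
eef_pos: [0.573, 0.043, 0.2413]
tool_rot: [0.974, -0.05, 0.22, 0.007]
ft_force: [0.2, 0.3, -0.4]
grip_width: 0.0855
[0.61636844 0.08982543 0.13979064] [0.02025031 0.4662373  1.12466075] [ 0.12  0.07 -0.28  0.79 -0.09  1.77]
```

View pics/w1.png

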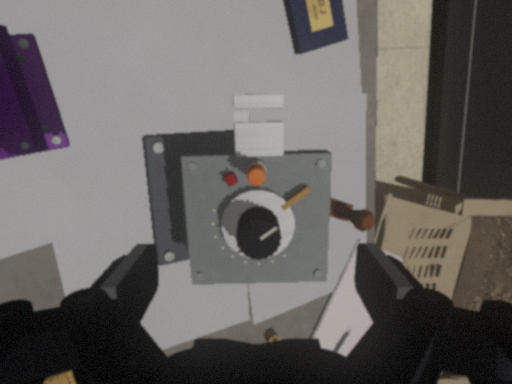

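Run:
```python
from h import *
o,c,p,z=pickle.load(open('w1.pkl','rb')); X=cloud(c,z); L=local(X)
cv2.imwrite('pics/w1c.png',cv2.resize(p[85:290,170:350],None,fx=4,fy=3,interpolation=cv2.INTER_CUBIC)[:600])
cv2.imwrite('pics/w1d.png',cv2.resize(p[85:195,200:320],None,fx=5,fy=5,interpolation=cv2.INTER_CUBIC))
hsv=cv2.cvtColor(p,cv2.COLOR_BGR2HSV).astype(int)
yy,xx=np.mgrid[:384,:512]; roi=(yy>90)&(yy<290)&(xx>180)&(xx<335)
S=L[160:280,190:325].reshape(-1,3); g=np.abs(S[:,2])<.006; A=np.c_[S[g,:2],np.ones(g.sum())]
print('plane fit',np.linalg.lstsq(A,S[g,2],rcond=None)[0],np.median(S[g,2]))
for k,m in dict(orange=(hsv[...,0]>5)&(hsv[...,0]<16)&(hsv[...,1]>180),orangetop=(hsv[...,0]>5)&(hsv[...,0]<16)&(hsv[...,1]>150)&(L[...,2]>.032),knobtop=(hsv[...,2]<50)&(L[...,2]>.035),brass=(hsv[...,0]>14)&(hsv[...,0]<28)&(hsv[...,1]>120)&(L[...,2]<.02),face=(np.abs(L[...,2])<.003)&(hsv[...,2]<170),slab=(np.abs(L[...,2])<.004)&(hsv[...,2]>170)&(yy<158)).items():
    m=m&roi; q=L[m]; print(k,m.sum(),np.round(np.percentile(q,[2,50,98],axis=0),4).tolist(), 'px',xx[m].min(),xx[m].max(),yy[m].min(),yy[m].max())
for v in range(92,128,2): print(v,[('%.3f'%L[v,u,2]) for u in range(230,290,5)])
```

```text
plane fit [ 0.00042321  0.00282229 -0.00064171] -0.00029233012304433204Traceback (most recent call last):
  File "<stdin>", line 10, in <module>
    return _quantile_unchecked(
        a, q, axis, out, overwrite_input, method, keepdims, weights)
    return _ureduce(a,
                    func=_quantile_ureduce_func,
    ...<5 lines>...
                    overwrite_input=overwrite_input,
                    method=method)
    r = func(a, **kwargs)
    result = _quantile(arr,
                       quantiles=q,
    ...<2 lines>...
                       out=out,
                       weights=wgt)
    slices_having_nans = np.isnan(arr[-1, ...])
                                  ~~~^^^^^^^^^
IndexError: index -1 is out of bounds for axis 0 with size 0
```

View pics/w1d.png

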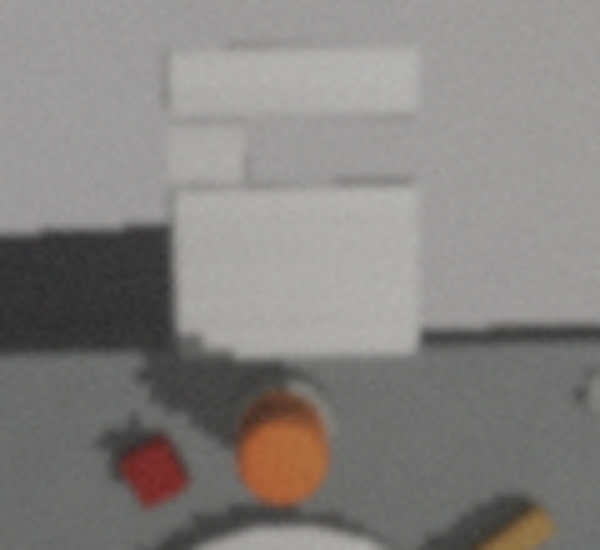

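```bash
cat >> h.py <<'E'
def ray(c,u,v,h,HH=384):
    """local point at height h over face seen at pixel"""
    f=HH/2/np.tan(np.radians(c['vfov'])/2); R=np.array(c['R'])
    dd=R.T@np.array([(u-c['cx'])/f,(v-c['cy'])/f,1]); C=-R.T@np.array(c['t'])
    a=local(C); b=F@dd; return a+b*(h-a[2])/b[2]
E
python3 - <<'E'
from h import *
o,c,p,z=pickle.load(open('w1.pkl','rb')); X=cloud(c,z); L=local(X)
hsv=cv2.cvtColor(p,cv2.COLOR_BGR2HSV).astype(int)
yy,xx=np.mgrid[:384,:512]; roi=(yy>90)&(yy<290)&(xx>180)&(xx<335)
for k,m in dict(orange=(hsv[...,0]<16)&(hsv[...,0]>4)&(hsv[...,1]>150)&(yy<190),knob=(hsv[...,2]<50)&(L[...,2]>.025),).items():
    m=m&roi
    if not m.any(): print(k,'none');continue
    q=L[m]; print(k,m.sum(),np.round(np.percentile(q,[2,50,98],axis=0),4).tolist(), 'px',xx[m].min(),xx[m].max(),yy[m].min(),yy[m].max())
m=(hsv[...,0]<14)&(hsv[...,0]>4)&(hsv[...,1]>180)&(hsv[...,2]>190)&(yy<190)&roi
print('orange bright',m.sum(),xx[m].mean(),yy[m].mean(),hsv[175,257])
cvt=lambda a,b:(a/5+200-.4,b/5+85-.4)
print('pin top disc',ray(c,*cvt(283,460),.036))
m=(hsv[...,2]<50)&(yy>200)&(yy<265)&(xx>230)&(xx<290)
print('knob px',xx[m].min(),xx[m].max(),yy[m].min(),yy[m].max())
for a,b in((243,150),(330,117),(330,183),(168,80),(419,80),(419,270)): print(a,b,ray(c,*cvt(a,b),0).round(4))
E
```

```text
orange 211 [[nan, nan, nan], [nan, nan, nan], [nan, nan, nan]] px 248 264 168 184
knob 1318 [[0.6024, 0.0374, 0.0272], [0.6162, 0.0543, 0.0395], [0.6319, 0.0682, 0.0409]] px 237 278 212 257
orange bright 0 nan nan [ 12 169 171]
pin top disc [0.61711291 0.10140191 0.036     ]
knob px 237 278 207 257
243 150 [0.6116 0.1463 0.    ]
330 117 [0.6262 0.1514 0.    ]
330 183 [0.626  0.1407 0.    ]
168 80 [0.5995 0.1578 0.    ]
419 80 [0.6409 0.157  0.    ]
419 270 [0.641  0.1259 0.    ]<stdin>:10: RuntimeWarning: Mean of empty slice.
  ret = ret.dtype.type(ret / rcount)
```

Run:
```python
from h import *
o,c,p,z=pickle.load(open('w1.pkl','rb'))
cv2.imwrite('pics/w1e.png',cv2.resize(p[180:280,200:320],None,fx=5,fy=5,interpolation=cv2.INTER_CUBIC))
```

```text
(no output)
```

View pics/w1e.png

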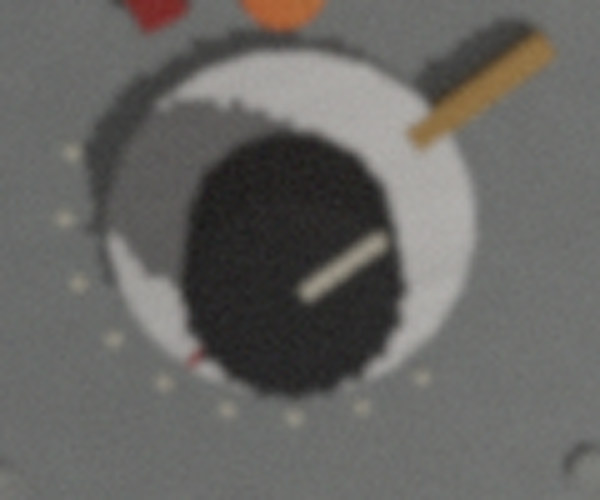

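Pin top is at wrist px (257,177), knob at (258,232), and slot at rows 108–122 with its closed end at col 248. Local positions come out as pin y=0.1014, slot centre y=0.1461 (45 mm apart ✓), slot width 10.7 mm ✓, face centre z=0.115 ✓. This is the large grey head. Next I'll approach the pin.

Run:
```python
from h import *
from workcell import bot
p0,R0=pose(bot.get_obs())
plan(p0,R0,world([.6168,.1013,.045]),RT,8,0)
```

```text
[[-0.01,-0.07,0.47,0,0,-0.001,0],[-0.02,-0.07,0.47,0,0,-0.001,0],[-0.01,-0.06,0.47,0,0,-0.001,0],[-0.01,-0.07,0.47,0,0,-0.001,0],[-0.02,-0.07,0.47,0,0,-0.001,0],[-0.01,-0.07,0.47,0,0,-0.001,0],[-0.01,-0.07,0.47,0,0,-0.001,0],[-0.01,-0.06,0.47,0,0,-0.001,0]]
maxshift 0.47 deg/row 0.18122797324496323 end [0.6143 0.0511 0.1555] err deg 0.62
```

```bash
python3 -m inch '[[-0.01,-0.06,0.47,0,-0.0003,-0.0008,0],[0,-0.06,0.47,0,-0.0003,-0.0008,0],[0,-0.06,0.47,0,-0.0003,-0.0008,0],[0,-0.06,0.47,0,-0.0003,-0.0008,0],[0,-0.06,0.47,0,-0.0003,-0.0008,0],[0,-0.06,0.47,0,-0.0003,-0.0008,0],[0,-0.06,0.47,0,-0.0003,-0.0008,0],[0,-0.06,0.47,0,-0.0003,-0.0008,0]]'
cat > look.py <<'E'
from h import *
from workcell import bot
import sys
o=bot.get_obs(); P,R=pose(o); print('local',local(P).round(4),'rot',np.degrees(Ro.from_matrix(RT.T@R).as_rotvec()).round(2),'j',np.round(o['joint_pos'],2),'w',o['grip_width'],'F',np.round(o['ft_force'],1),'Fl',np.round(F@np.array(o['ft_force']),1),'Tl',np.round(F@np.array(o['ft_torque']),3),o['clock'])
for a in sys.argv[1:]:
    nm,k=a.split(':'); c=bot.get_calibration(nm); p,z=bot.camera(nm); pickle.dump((o,c,p,z),open(f'{k}.pkl','wb')); cv2.imwrite(f'pics/{k}.png',p)
E
python3 look.py wrist:w2
```

```text
clock: 3.4
eef_pos: [0.6142, 0.0529, 0.1557]
tool_rot: [0.975, -0.038, 0.217, 0.009]
ft_force: [-1.7, -0.4, 0.7]
grip_width: 0.0425
local [0.6166 0.103  0.0453] rot [ 0.05  0.04 -0.18] j [ 0.13  0.23 -0.33  0.59 -0.09  1.76] w 0.04251094020147752 F [-1.7 -0.4  0.7] Fl [-1.2 -0.6  1.4] Tl [0.041 0.363 0.015] 3.4
```

View pics/w2.png

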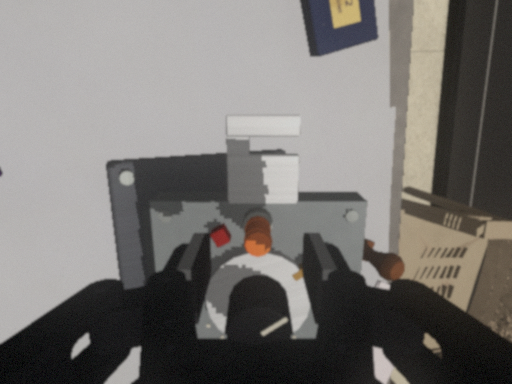

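Run:
```python
from h import *
o,c,p,z=pickle.load(open('w2.pkl','rb'))
cv2.imwrite('pics/w2c.png',cv2.resize(p[100:290,200:320],None,fx=4,fy=3,interpolation=cv2.INTER_CUBIC))
cv2.imwrite('pics/w2c.png',cv2.resize(p[105:265,195:325],None,fx=4,fy=3.7,interpolation=cv2.INTER_CUBIC))
L=local(cloud(c,z)); print(L[244:250:2,252:266:3].round(4).tolist()); print([ray(c,258,v,.036).round(4) for v in (240,245,248)])
```

```text
[[[0.6143, 0.1013, 0.0358], [0.6158, 0.1016, 0.0364], [0.6173, 0.1011, 0.0353], [0.6187, 0.1014, 0.0359], [0.6203, 0.1012, 0.0354]], [[0.6143, 0.1004, 0.0362], [0.6158, 0.1001, 0.0356], [0.6173, 0.0999, 0.0351], [0.6188, 0.1003, 0.036], [0.6203, 0.0999, 0.0351]], [[0.6143, 0.0991, 0.0357], [0.6158, 0.0997, 0.037], [0.6173, 0.099, 0.0355], [0.6188, 0.0991, 0.0357], [0.6202, 0.0995, 0.0365]]]
[array([0.6172, 0.1036, 0.036 ]), array([0.6173, 0.1009, 0.036 ]), array([0.6173, 0.0992, 0.036 ])]
```

View pics/w2c.png

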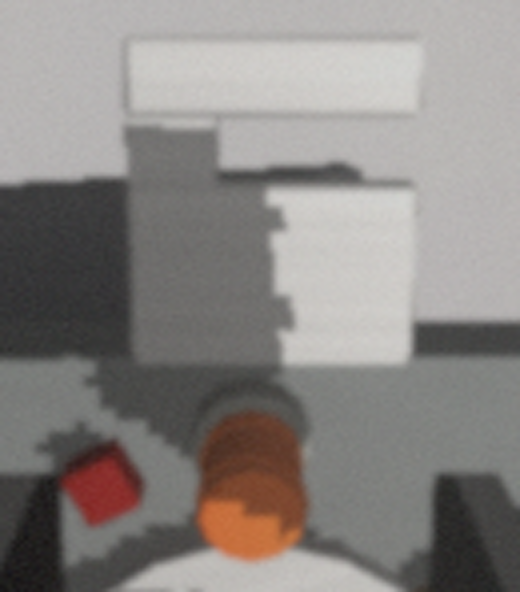

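Run:
```python
from h import *
from workcell import bot
o,c,p,z=pickle.load(open('w2.pkl','rb'))
k=lambda a,b:(a/4+195-.4,b/3.7+105-.4)
print('pin',ray(c,*k(252,508),.036),'slot',ray(c,*k(300,115),0),ray(c,*k(300,185),0),'end',ray(c,*k(218,155),0))
p0,R0=pose(bot.get_obs()); plan(p0,R0,world([.617,.102,.0135]),RT,4,0)
```

```text
pin [0.61704279 0.10254996 0.036     ] slot [0.62375818 0.15138388 0.        ] [0.62391025 0.14066005 0.        ] end [0.61218788 0.14525637 0.        ]
[[0.02,0.01,0.3,0,0,0,0],[0.01,0.01,0.3,0,0,0,0],[0.02,0.01,0.3,0,0,0,0],[0.02,0.01,0.31,0,0,0,0]]
maxshift 0.31 deg/row 0.05577983357567585 end [0.6278 0.0507 0.127 ] err deg 0.22
```

```bash
python3 -m inch '[[0.02,0.01,0.31,0,0,0,0],[0.01,0.01,0.31,0,0,0,0],[0.01,0.01,0.32,0,0,0,0],[0.01,0.01,0.32,0,0,0,0],[0,0,0,0,0,0,0],[0,0,0,0,0,0,1],[0,0,0,0,0,0,1],[0,0,0,0,0,0,1]]'; python3 look.py wrist:w3
```

```text
clock: 4.25
eef_pos: [0.6282, 0.0506, 0.1292]
tool_rot: [0.975, -0.039, 0.217, 0.009]
ft_force: [0.4, -0.7, -0.1]
grip_width: 0.0113
local [0.6183 0.1019 0.0152] rot [ 0.06  0.09 -0.15] j [ 0.12  0.28 -0.33  0.53 -0.08  1.75] w 0.011329472569037866 F [ 0.4 -0.7 -0.1] Fl [ 0.3 -0.6 -0.3] Tl [-0.053  0.429  0.003] 4.25
```

View pics/w3.png

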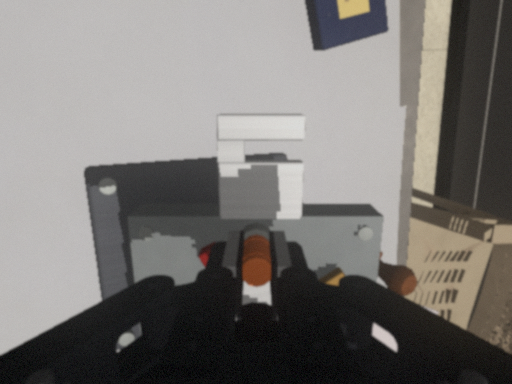

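```bash
python3 -m inch '[[0,0,0,0,0,0,1],[0,0,-0.1,0,0,0,1],[0,0,-0.2,0,0,0,1],[0,0,-0.25,0,0,0,1],[0,0,-0.3,0,0,0,1],[0,0,-0.3,0,0,0,1],[0,0,-0.3,0,0,0,1],[0,0,-0.3,0,0,0,1]]'; python3 look.py wrist:w4 side:s4
```

```text
clock: 5.1
eef_pos: [0.6094, 0.052, 0.1692]
tool_rot: [0.975, -0.039, 0.217, 0.009]
ft_force: [0.6, 0.6, -0.2]
grip_width: 0.0113
local [0.6181 0.1018 0.0595] rot [ 0.06  0.08 -0.15] j [ 0.13  0.2  -0.32  0.62 -0.09  1.76] w 0.011285795218737347 F [ 0.6  0.6 -0.2] Fl [ 0.4  0.6 -0.4] Tl [-0.032  0.45   0.046] 5.1
```

View pics/w4.png

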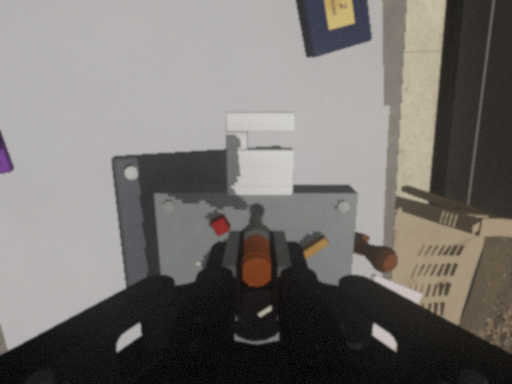

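The wrist view shows the pin held between the pads at (257,260), so it rose with the gripper. I'll check in the side view that the foot is clear.

Run:
```python
from h import *
o,c,p,z=pickle.load(open('s4.pkl','rb'))
cv2.imwrite('pics/s4c.png',cv2.resize(p[150:245,225:310],None,fx=7,fy=6,interpolation=cv2.INTER_CUBIC))
```

```text
(no output)
```

View pics/s4c.png

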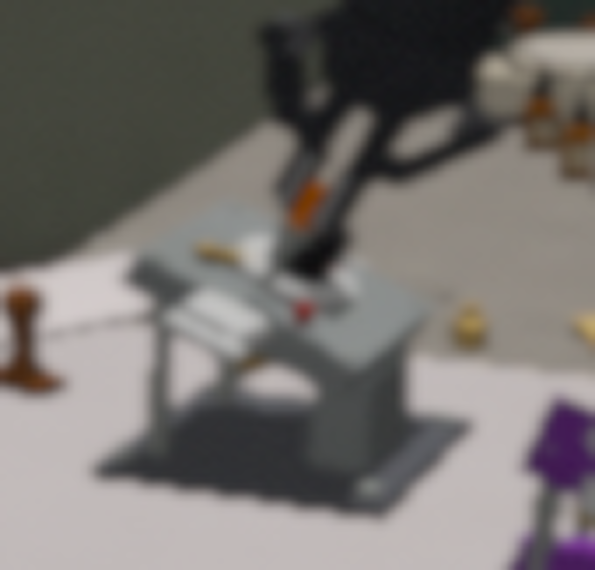

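```bash
python3 -m inch '[[0.01,-0.2,0,0,0,0,1],[0.01,-0.3,0,0,0,0,1],[0.01,-0.35,0,0,0,0,1],[0.01,-0.35,0,0,0,0,1],[0.01,-0.35,0,0,0,0,1],[0.01,-0.23,0,0,0,0,1],[0,0,0,0,0,0,1],[0,0,0,0,0,0,1]]'; python3 look.py wrist:w5 scene:c5
```

```text
clock: 6.0
eef_pos: [0.6145, 0.0964, 0.1689]
tool_rot: [0.975, -0.038, 0.217, 0.009]
ft_force: [0.0, 0.7, -0.7]
grip_width: 0.0118
local [0.6192 0.1464 0.0586] rot [ 0.04  0.05 -0.18] j [ 0.22  0.23 -0.28  0.64 -0.12  1.84] w 0.011839279461870219 F [ 0.   0.7 -0.7] Fl [-0.3  0.7 -0.6] Tl [-0.01   0.464 -0.013] 6.0
```

Run:
```python
from h import *
o,c,p,z=pickle.load(open('w5.pkl','rb'))
o,c2,p2,z2=pickle.load(open('c5.pkl','rb'))
a=cv2.resize(p[120:300,180:340],(480,540),interpolation=cv2.INTER_CUBIC); b=cv2.resize(p2[165:225,230:262],(288,540),interpolation=cv2.INTER_CUBIC)
cv2.imwrite('pics/w5c.png',np.hstack([a,b]))
```

```text
(no output)
```

View pics/w5c.png

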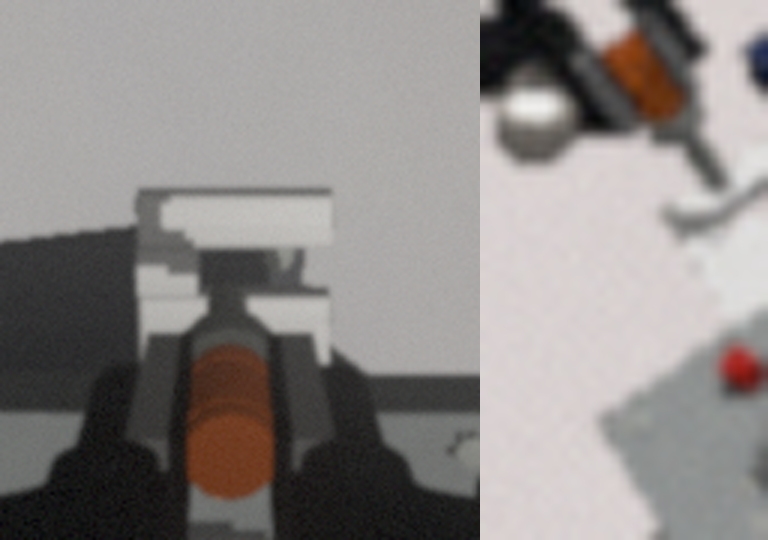

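Run:
```python
from h import *
o,c,p,z=pickle.load(open('w5.pkl','rb'))
k=lambda l:((proj(c,world(l))-[180,120])*3).round()
for l in([.619,.1464,.0134],[.619,.1464,.0434],[.619,.1464,.0794],[.612,.146,0],[.63,.1512,0],[.63,.1407,0]): print(l,k(l))
print([ray(c,180+x/3,120+y/3,0).round(4) for x,y in((198,270),(230,248),(260,293))])
v=cv2.imread('pics/w5.png')[190:250,230:300]; cv2.imwrite('pics/w5d.png',cv2.resize(v,None,fx=10,fy=10,interpolation=cv2.INTER_CUBIC))
```

```text
[0.619, 0.1464, 0.0134] [229. 291.]
[0.619, 0.1464, 0.0434] [229. 350.]
[0.619, 0.1464, 0.0794] [230. 454.]
[0.612, 0.146, 0] [196. 271.]
[0.63, 0.1512, 0] [281. 248.]
[0.63, 0.1407, 0] [280. 295.]
[array([0.6124, 0.1463, 0.    ]), array([0.6192, 0.1512, 0.    ]), array([0.6257, 0.1411, 0.    ])]
```

View pics/w5d.png

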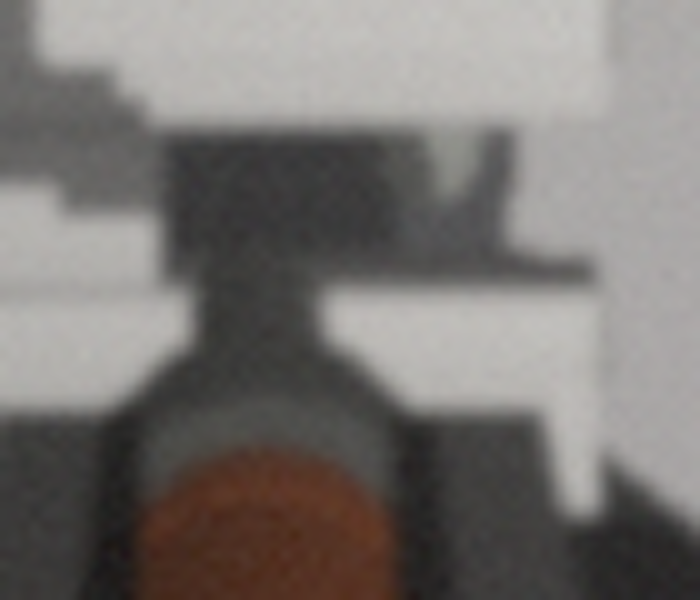

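```bash
python3 -m inch '[[0,0,0.1,0,0,0,1],[0,0,0.2,0,0,0,1],[0,0.01,0.2,0,0,0,1],[0,0,0.2,0,0,0,1],[0,0,0.2,0,0,0,1],[0,0,0.2,0,0,0,1],[0,0,0.1,0,0,0,1],[0,0,0,0,0,0,1]]'; python3 look.py wrist:w6
```

```text
clock: 6.9
eef_pos: [0.627, 0.0949, 0.1411]
tool_rot: [0.976, -0.039, 0.216, 0.009]
ft_force: [0.5, 0.8, -1.2]
grip_width: 0.0116
local [0.6189 0.1459 0.028 ] rot [ 0.03 -0.   -0.15] j [ 0.21  0.28 -0.3   0.58 -0.12  1.83] w 0.01164070312702875 F [ 0.5  0.8 -1.2] Fl [-0.1  0.9 -1.3] Tl [ 0.006  0.462 -0.053] 6.9
```

```bash
python3 -m inch '[[0,0,0.1,0,0,0,1],[0,0,0.1,0,0,0,1],[0,0,0.1,0,0,0,1],[0,0,0.08,0,0,0,1],[0,0,0.06,0,0,0,1],[0,0,0.04,0,0,0,1],[0,0,0.02,0,0,0,1],[0,0,0,0,0,0,1]]'; python3 look.py wrist:w7 side:s7
```

```text
clock: 7.75
eef_pos: [0.6325, 0.0945, 0.1304]
tool_rot: [0.975, -0.039, 0.217, 0.009]
ft_force: [-0.6, 0.5, -0.4]
grip_width: 0.0119
local [0.6194 0.146  0.0161] rot [ 0.05  0.05 -0.15] j [ 0.2   0.3  -0.3   0.55 -0.12  1.83] w 0.011898880132805366 F [-0.6  0.5 -0.4] Fl [-0.7  0.5 -0.1] Tl [-0.073  0.422  0.016] 7.75
```

Run:
```python
from h import *
o,c,p,z=pickle.load(open('w7.pkl','rb'))
o,c2,p2,z2=pickle.load(open('s7.pkl','rb'))
a=cv2.resize(p[180:320,190:320],(500,540),interpolation=cv2.INTER_CUBIC); b=cv2.resize(p2[185:235,240:270],(288,540),interpolation=cv2.INTER_CUBIC)
cv2.imwrite('pics/w7c.png',np.hstack([a,b]))
```

View pics/w7c.png

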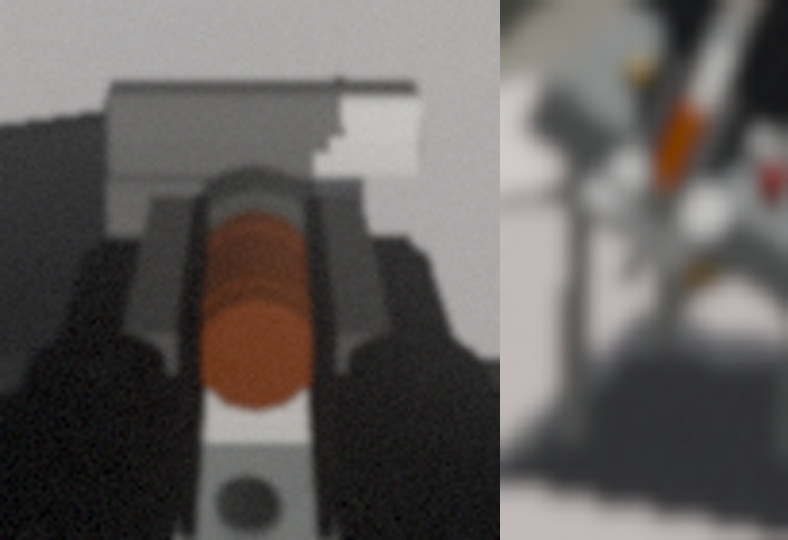

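The pin is in the slot with its collar at the plate; the empty bore shows at crop (248,503). Next I'll slide it about 1.5 mm downhill, set it down the last millimetre and release.

```bash
python3 -m inch '[[-0.03,0,0.02,0,0,0,1],[-0.02,0,0.02,0,0,0,1],[0,0,0,0,0,0,1],[0,0,0,0,0,0,0.5],[0,0,0,0,0,0,0.3],[0,0,0,0,0,0,0.2],[0,0,0,0,0,0,0.1],[0,0,0,0,0,0,0.1]]'; python3 look.py wrist:w8
```

```text
clock: 8.65
eef_pos: [0.6317, 0.0946, 0.129]
tool_rot: [0.975, -0.039, 0.217, 0.009]
ft_force: [-0.4, 0.6, -1.0]
grip_width: 0.0383
local [0.6181 0.146  0.0151] rot [ 0.05  0.06 -0.15] j [ 0.21  0.3  -0.3   0.55 -0.12  1.83] w 0.03829849731287244 F [-0.4  0.6 -1. ] Fl [-0.8  0.6 -0.8] Tl [-0.047  0.379  0.064] 8.65
```

View pics/w8.png

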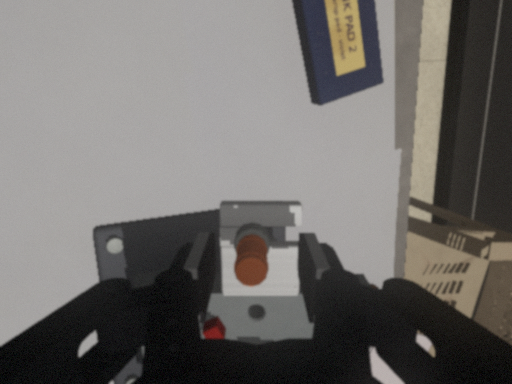

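```bash
python3 -m inch '[[0,0,-0.2,0,0,0,0.1],[0,0,-0.4,0,0,0,0.1],[0,0,-0.5,0,0,0,0.1],[0,0,-0.5,0,0,0,0.1],[0,0,-0.5,0,0,0,0.1],[0,0,-0.5,0,0,0,0.1],[0,0,-0.4,0,0,0,-0.3],[0,0,0,0,0,0,-0.3]]'; python3 look.py wrist:w9 side:s9 scene:c9;python3 - <<'E'
from h import *
o,c,p,z=pickle.load(open('w9.pkl','rb'))
L=local(cloud(c,z)); m=(L[...,2]>.033)&(L[...,2]<.040)&(L[...,1]>.125)&(L[...,1]<.165)&(np.abs(L[...,0]-.618)<.02)
print(m.sum(),L[m].mean(0),L[m].min(0),L[m].max(0))
cv2.imwrite('pics/w9c.png',cv2.resize(p[100:300,180:340],(480,600),interpolation=cv2.INTER_CUBIC))
o,c2,p2,z2=pickle.load(open('s9.pkl','rb')); b=cv2.resize(p2[175:240,230:300],None,fx=7,fy=7,interpolation=cv2.INTER_CUBIC)
cv2.imwrite('pics/s9c.png',b)
E
```

```text
clock: 9.5
eef_pos: [0.6007, 0.0975, 0.1994]
tool_rot: [0.975, -0.039, 0.218, 0.008]
ft_force: [-0.2, -0.5, -0.1]
grip_width: 0.0558
local [0.6196 0.1464 0.0921] rot [ 0.11  0.25 -0.14] j [ 0.22  0.17 -0.27  0.71 -0.13  1.85] w 0.05581593725260429 F [-0.2 -0.5 -0.1] Fl [-0.2 -0.6 -0. ] Tl [ 0.015  0.419 -0.026] 9.5
356 [0.61564963 0.1458065  0.03555112] [0.60914588 0.13866059 0.03304032] [0.62262344 0.15210252 0.03758494]
```

View pics/w9c.png

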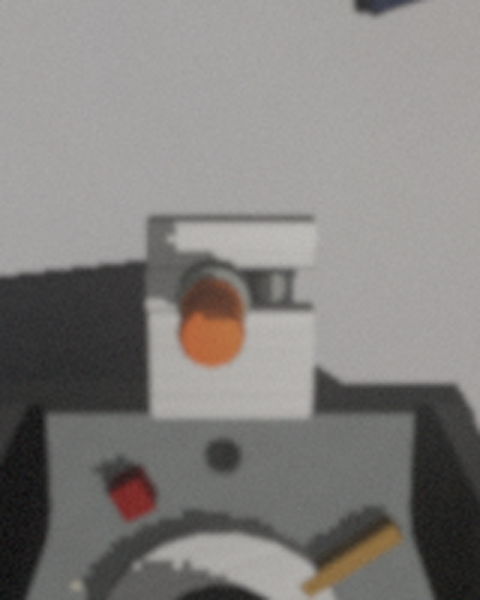

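View pics/s9c.png

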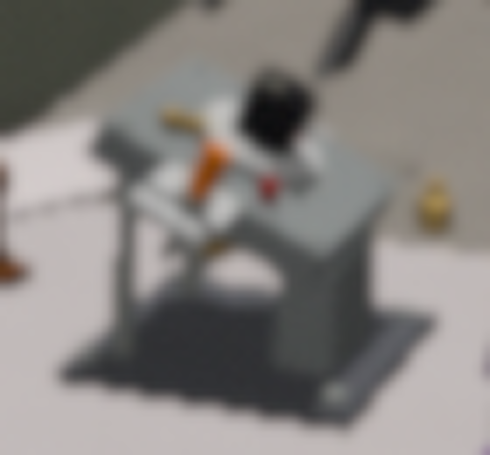

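Run:
```python
from h import *
o,c,p,z=pickle.load(open('w1.pkl','rb'))
k=lambda a,b,y0=180:(a/5+200-.4,b/5+y0-.4)
q=lambda a,b,h,y0=180: ray(c,*k(a,b,y0),h)
# knob top ellipse: pointer line on top h .04 ; knob silhouette top 130..; 
K=np.array([.617,.0517,0])
for n,pt in dict(lug_tip=q(545,47,.0095),lug_in=q(418,137,.0095),ptr_tip=q(383,240,.041),ptr_in=q(305,295,.041),red=q(155,465,.01,85)).items():
    dd=pt-K; print(n,pt.round(4),np.degrees(np.arctan2(dd[1],dd[0])).round(1),np.hypot(*dd[:2]).round(4))
a=q(545,47,.0095)-q(418,137,.0095); print('lug dir',np.degrees(np.arctan2(a[1],a[0])));a=q(383,240,.041)-q(305,295,.041); print('ptr dir',np.degrees(np.arctan2(a[1],a[0])))
for pk in('w1','w9'):
    o,c,p,z=pickle.load(open(pk+'.pkl','rb'));L=local(cloud(c,z)); hsv=cv2.cvtColor(p,cv2.COLOR_BGR2HSV)
    m=(np.abs(L[...,2]-.040)<.0015)&(hsv[...,2]<60)&(np.abs(L[...,0]-.617)<.025)&(np.abs(L[...,1]-.05)<.025); 
    if m.sum()>10: (x,y),r=cv2.minEnclosingCircle((L[m][:,:2]*1000).astype(np.float32)); print(pk,'knob top',m.sum(),x,y,r,np.median(L[m],0))
```

```text
lug_tip [0.6619 0.0836 0.0095] 35.5 0.0551
lug_in [0.6401 0.0679 0.0095] 35.0 0.0283
ptr_tip [0.6319 0.0614 0.041 ] 33.0 0.0178
ptr_in [0.6196 0.0524 0.041 ] 14.9 0.0027
red [0.5956 0.0952 0.01  ] 116.3 0.0485
lug dir 35.88228083449417
ptr dir 36.099135392923586
w1 knob top 1102 617.6925048828125 51.768280029296875 17.020009994506836 [0.61665702 0.0511326  0.03968564]
w9 knob top 669 617.904296875 54.54847717285156 16.499549865722656 [0.61614942 0.05927317 0.03956709]
```

The pin stands seated against the closed end: its top is at local (0.6156, 0.1458, 0.0356), against 0.036 expected. The lug is at azimuth 36° and the red stop at 116°, so the dial probably sits at the 4th click. Moving over the knob.

```bash
python3 -m inch '[[-0.02,0.3,0,0,-0.0002,0,-0.3],[-0.02,0.5,0,0,-0.0002,0,-0.3],[-0.02,0.6,0,0,-0.0002,0,-0.3],[-0.01,0.6,0,0,-0.0002,0,-0.3],[-0.01,0.6,0,0,-0.0002,0,-0.3],[-0.01,0.6,0,0,-0.0002,0,-0.3],[-0.01,0.4,0,0,0,0,-0.3],[0,0.17,0,0,0,0,-0.3]]'; python3 look.py wrist:w10
```

```text
clock: 10.45
eef_pos: [0.5899, 0.0017, 0.1955]
tool_rot: [0.976, -0.04, 0.214, 0.009]
ft_force: [-0.7, 0.5, 1.1]
grip_width: 0.0554
local [0.6153 0.05   0.0898] rot [-0.01 -0.21 -0.06] j [ 0.03  0.14 -0.32  0.68 -0.05  1.67] w 0.0554398943685816 F [-0.7  0.5  1.1] Fl [-0.2  0.5  1.3] Tl [ 0.013  0.426 -0.008] 10.45
```

View pics/w10.png

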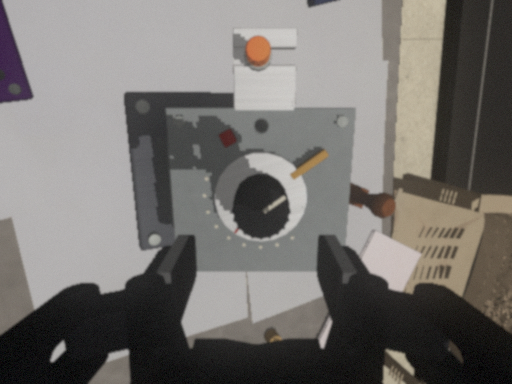

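Run:
```python
from h import *
from workcell import bot
o,c,p,z=pickle.load(open('w10.pkl','rb'));L=local(cloud(c,z)); hsv=cv2.cvtColor(p,cv2.COLOR_BGR2HSV)
m=(np.abs(L[...,2]-.040)<.0015)&(hsv[...,2]<70)&(np.abs(L[...,0]-.617)<.025)&(np.abs(L[...,1]-.05)<.025)
(x,y),r=cv2.minEnclosingCircle((L[m][:,:2]*1000).astype(np.float32)); print('knob top',m.sum(),x,y,r,L[m].min(0),L[m].max(0))
p0,R0=pose(bot.get_obs()); plan(p0,R0,world([.617,.0515,.0145]),RT,8,-.3)
```

```text
knob top 1939 617.3547973632812 51.98557662963867 17.441322326660156 [0.59991503 0.0351947  0.0385046 ] [0.63449433 0.06838309 0.04149346]
[[0.01,-0.01,0.38,0,0,0,-0.3],[0.01,0,0.37,0,0,0,-0.3],[0.01,-0.01,0.38,0,0,0,-0.3],[0.01,-0.01,0.38,0,0,0,-0.3],[0,-0.01,0.37,0,0,0,-0.3],[0.01,0,0.38,0,0,0,-0.3],[0.01,-0.01,0.38,0,0,0,-0.3],[0.01,-0.01,0.37,0,0,0,-0.3]]
maxshift 0.38 deg/row 0.02513593661193688 end [6.232e-01 5.000e-04 1.280e-01] err deg 0.2
```

```bash
python3 -m inch '[[0,0,0.2,0,0,0,-0.3],[0,-0.01,0.4,0,0,0,-0.3],[0.01,-0.01,0.5,0,0,0,-0.3],[0.01,-0.01,0.5,0,0,0,-0.3],[0.01,-0.01,0.5,0,0,0,-0.3],[0,0,0.4,0,0,0,-0.3],[0,0,0.2,0,0,0,-0.3],[0,0,0,0,0,0,-0.3]]'; python3 look.py wrist:w11
```

```text
clock: 11.3
eef_pos: [0.619, 0.002, 0.1336]
tool_rot: [0.976, -0.039, 0.214, 0.009]
ft_force: [-0.8, -0.2, 0.9]
grip_width: 0.0558
local [0.6154 0.0527 0.0214] rot [ 0.04 -0.28 -0.16] j [ 0.02  0.25 -0.35  0.53 -0.04  1.67] w 0.05575536874013692 F [-0.8 -0.2  0.9] Fl [-0.3 -0.3  1.2] Tl [-0.006  0.42   0.041] 11.3
```

View pics/w11.png

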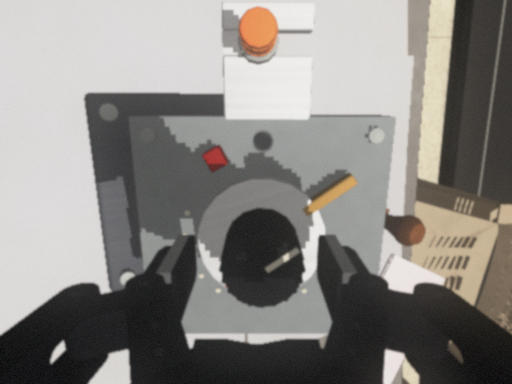

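```bash
python3 -m inch '[[0.04,0.02,0.1,0,0.001,0.0005,-0.3],[0.04,0.02,0.1,0,0.0005,0.0005,-0.3],[0,0,0.08,0,0,0,-0.3],[0,0,0,0,0,0,-0.3],[0,0,0,0,0,0,1],[0,0,0,0,0,0,1],[0,0,0,0,0,0,1],[0,0,0,0,0,0,1]]'; python3 look.py wrist:w12
```

```text
clock: 12.15
eef_pos: [0.6235, 0.0007, 0.1298]
tool_rot: [0.975, -0.04, 0.217, 0.008]
ft_force: [-5.5, 0.8, 5.7]
grip_width: 0.0329
local [0.618  0.0518 0.016 ] rot [0.05 0.08 0.02] j [ 0.02  0.26 -0.35  0.52 -0.04  1.67] w 0.032860060741641474 F [-5.5  0.8  5.7] Fl [-2.6  0.4  7.5] Tl [-0.057  1.079 -0.   ] 12.15
```

View pics/w12.png

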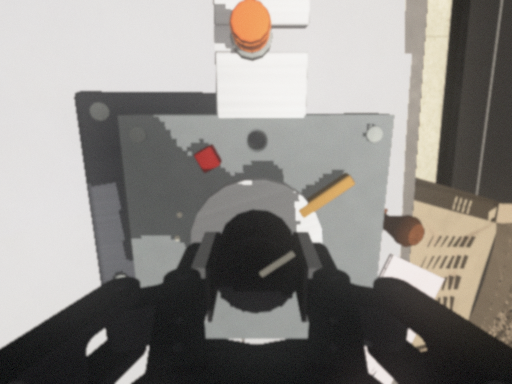

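```bash
python3 -m inch '[[0,0,0,0,0,-0.039,1],[0,0,0,0,0,-0.039,1],[0,0,0,0,0,-0.039,1],[0,0,0,0,0,-0.039,1],[0,0,0,0,0,-0.039,1],[0,0,0,0,0,-0.039,1],[0,0,0,0,0,-0.039,1],[0,0,0,0,0,0,1]]'; python3 look.py wrist:w13
```

```text
clock: 13.0
eef_pos: [0.623, 0.0005, 0.1295]
tool_rot: [0.903, 0.37, 0.193, 0.098]
ft_force: [-6.8, -0.1, 6.4]
grip_width: 0.0331
local [0.6174 0.0515 0.016 ] rot [ 1.000e-02  3.000e-02 -4.924e+01] j [ 0.02  0.26 -0.35  0.52 -0.04  0.81] w 0.03305810089816905 F [-6.8 -0.1  6.4] Fl [-3.4 -0.6  8.7] Tl [-0.25   1.205  0.058] 13.0
```

View pics/w13.png

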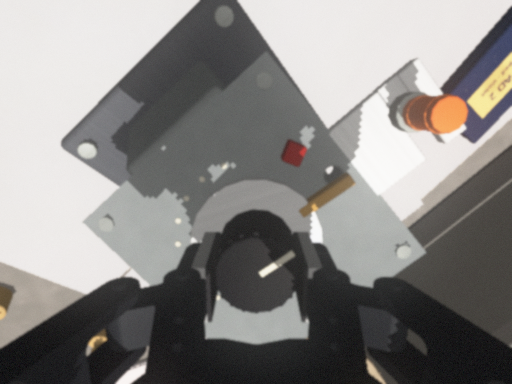

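```bash
python3 -m inch '[[0,0,0,0,0,-0.03,1],[0,0,0,0,0,-0.03,1],[0,0,0,0,0,-0.03,1],[0,0,0,0,0,-0.02,1],[0,0,0,0,0,-0.01,1],[0,0,0,0,0,-0.005,1],[0,0,0,0,0,0,1],[0,0,0,0,0,0,1]]'; python3 look.py wrist:w14
```

```text
clock: 13.85
eef_pos: [0.6229, 0.0002, 0.1295]
tool_rot: [0.815, 0.538, 0.17, 0.134]
ft_force: [-7.3, -1.2, 5.7]
grip_width: 0.033
local [0.6173 0.0513 0.016 ] rot [-2.000e-02  1.000e-02 -7.161e+01] j [ 0.02  0.26 -0.35  0.52 -0.04  0.42] w 0.03300167685889723 F [-7.3 -1.2  5.7] Fl [-4.1 -1.8  8.2] Tl [-0.304  1.267  0.037] 13.85
```

View pics/w14.png

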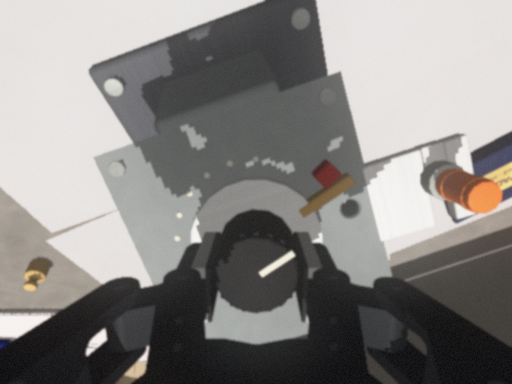

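Lug (326,195) now looks against the red stop (326,173) after a 71.6° turn. I'll push 3° more and check for a torque rise.

```bash
python3 -m inch '[[0,0,0,0,0,-0.006,1],[0,0,0,0,0,-0.006,1],[0,0,0,0,0,-0.005,1],[0,0,0,0,0,0,1],[0,0,0,0,0,0,1],[0,0,0,0,0,0,1],[0,0,0,0,0,0,1],[0,0,0,0,0,0,1]]'; python3 look.py wrist:w15
python3 - <<'E'
from h import *
a=[pickle.load(open(f'w{k}.pkl','rb'))[2][120:240,260:380] for k in(14,15)]
cv2.imwrite('pics/w15c.png',np.hstack([cv2.resize(i,(400,400),interpolation=cv2.INTER_CUBIC) for i in a]))
E
```

```text
clock: 14.7
eef_pos: [0.6233, 0.0, 0.1297]
tool_rot: [0.8, 0.559, 0.167, 0.139]
ft_force: [-6.9, 0.2, 5.5]
grip_width: 0.0329
local [0.6178 0.0511 0.016 ] rot [-6.000e-02  4.000e-02 -7.456e+01] j [ 0.02  0.26 -0.35  0.52 -0.04  0.36] w 0.03287868240528715 F [-6.9  0.2  5.5] Fl [-3.9 -0.3  7.9] Tl [-0.245  1.06  -0.534] 14.7
```

View pics/w15c.png

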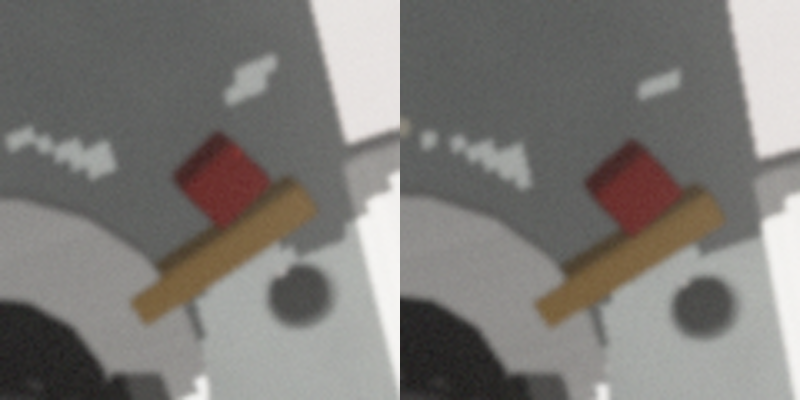

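The torque reaction is −0.53 N·m and the picture shows the lug hard on the red stop, so the dial is home. Now four clicks (72°) clockwise.

```bash
python3 -m inch '[[0,0,0,0,0,0.03,1],[0,0,0,0,0,0.04,1],[0,0,0,0,0,0.04,1],[0,0,0,0,0,0.04,1],[0,0,0,0,0,0.04,1],[0,0,0,0,0,0.04,1],[0,0,0,0,0,0.04,1],[0,0,0,0,0,0,1]]'; python3 look.py
```

```text
clock: 15.55
eef_pos: [0.6234, 0.0002, 0.1297]
tool_rot: [0.959, 0.18, 0.209, 0.057]
ft_force: [-5.6, -0.4, 6.1]
grip_width: 0.0329
local [0.6179 0.0513 0.016 ] rot [ -0.03   0.07 -25.93] j [ 0.02  0.26 -0.35  0.52 -0.04  1.21] w 0.03291948876567129 F [-5.6 -0.4  6.1] Fl [-2.5 -0.8  7.9] Tl [-0.34   1.113 -0.036] 15.55
```

```bash
python3 -m inch '[[0,0,0,0,0,0.03,1],[0,0,0,0,0,0.03,1],[0,0,0,0,0,0.03,1],[0,0,0,0,0,0.025,1],[0,0,0,0,0,0.015,1],[0,0,0,0,0,0.006,1],[0,0,0,0,0,0,1],[0,0,0,0,0,0,1]]'; python3 look.py wrist:w17
```

```text
clock: 16.35
eef_pos: [0.6235, 0.0002, 0.1298]
tool_rot: [0.976, -0.027, 0.217, 0.012]
ft_force: [-5.6, -0.3, 4.8]
grip_width: 0.033
local [0.618  0.0513 0.016 ] rot [-0.01  0.09 -1.58] j [ 0.02  0.26 -0.35  0.52 -0.04  1.64] w 0.03304266327520319 F [-5.6 -0.3  4.8] Fl [-3.  -0.8  6.7] Tl [-0.357  1.046 -0.02 ] 16.35
```

View pics/w17.png

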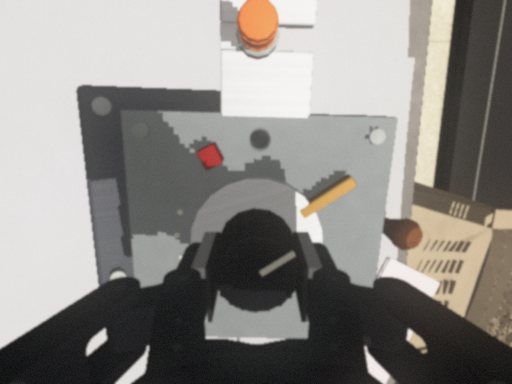

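Torque is near zero and the lug is back at its 72° direction. Releasing the knob and retreating along the axis.

```bash
python3 -m inch '[[0,0,0,0,0,0,0.2],[0,0,0,0,0,0,-0.3],[0,0,0,0,0,0,-0.3],[0,0,0,0,0,0,-0.3],[0,0,-0.1,0,0,0,-0.3],[0,0,-0.2,0,0,0,-0.3],[0,0,-0.4,0,0,0,-0.3],[0,0,-0.5,0,0,0,-0.3]]'
python3 -m inch '[[0,0,-0.5,0,0,0,-0.3],[0,0,-0.6,0,0,0,-0.3],[0,0,-0.6,0,0,0,-0.3],[0,0,-0.6,0,0,0,-0.3],[0,0,-0.6,0,0,0,-0.3],[0,0,-0.5,0,0,0,-0.3],[0,0,-0.3,0,0,0,-0.3],[0,0,0,0,0,0,-0.3]]'; python3 look.py wrist:w18 scene:c18
python3 - <<'E'
from h import *
o,c,p,z=pickle.load(open('w18.pkl','rb'))
L=local(cloud(c,z)); m=(L[...,2]>.033)&(L[...,2]<.040)&(L[...,1]>.125)&(L[...,1]<.165)&(np.abs(L[...,0]-.618)<.02)
print('pin top',m.sum(),L[m].mean(0))
hsv=cv2.cvtColor(p,cv2.COLOR_BGR2HSV); r=np.hypot(L[...,0]-.6173,L[...,1]-.0518)
m=(hsv[...,0]>12)&(hsv[...,0]<28)&(hsv[...,1]>100)&(r<.06)&(r>.03)&(L[...,2]>.005)&(L[...,2]<.015)
q=L[m][:,:2]; mu=q.mean(0); d=mu-[.6173,.0518]; s=np.linalg.svd(q-mu)[2][0]; print('lug',m.sum(),np.degrees(np.arctan2(d[1],d[0])),'dir',np.degrees(np.arctan2(s[1],s[0])))
o,c,p,z=pickle.load(open('w15.pkl','rb'));L=local(cloud(c,z));hsv=cv2.cvtColor(p,cv2.COLOR_BGR2HSV); r=np.hypot(L[...,0]-.6173,L[...,1]-.0518)
m=(hsv[...,0]>12)&(hsv[...,0]<28)&(hsv[...,1]>100)&(r<.06)&(r>.03)&(L[...,2]>.005)&(L[...,2]<.015)
q=L[m][:,:2]; mu=q.mean(0); d=mu-[.6173,.0518]; s=np.linalg.svd(q-mu)[2][0]; print('lug home',m.sum(),np.degrees(np.arctan2(d[1],d[0])),'dir',np.degrees(np.arctan2(s[1],s[0])))
E
```

```text
clock: 17.2
eef_pos: [0.6109, 0.0017, 0.1572]
tool_rot: [0.976, -0.026, 0.217, 0.011]
ft_force: [0.8, -0.1, -0.1]
grip_width: 0.0557
clock: 18.0
eef_pos: [0.5726, 0.0049, 0.2423]
tool_rot: [0.975, -0.026, 0.219, 0.011]
ft_force: [0.5, 0.2, 0.0]
grip_width: 0.0552
local [0.6192 0.0518 0.1396] rot [ 0.07  0.28 -1.59] j [ 0.03  0.06 -0.28  0.79 -0.05  1.65] w 0.05523150451014039 F [0.5 0.2 0. ] Fl [ 0.5  0.3 -0.2] Tl [ 0.006  0.336 -0.069] 18.0
pin top 324 [0.61565732 0.14493277 0.03561943]
lug 175 35.370912991383314 dir -143.86013577185247
lug home 506 109.25624184016328 dir 108.58512985907704
```

View pics/w18.png

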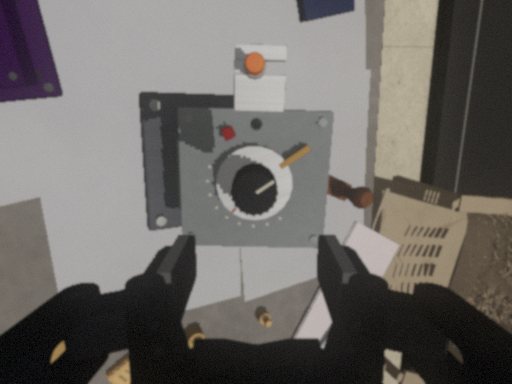

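View pics/c18.png

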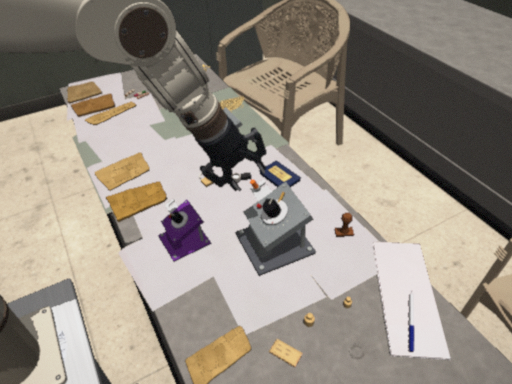

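The lug is at 36° and was at 108.6–109.3° at home, a difference of about 73°, i.e. 4 × 18°. The pin stands in the slot at (255,63) and the bystanders look unmoved.

```bash
python3 -c "
from workcell import bot
print(bot.job_done())"
```

```text
the job is handed in; nothing more can be done
None
```

The job is handed in at about 18 s of the 53 s allowed; no verdict is reported. I used the large grey head, drew the stop pin and parked it in the side notch. I then turned the dial home and back four clicks clockwise, let go and backed the arm clear.

**Last checks:**
- **Pin:** its top is 35.6 mm above the face, against 36 mm expected. It stands within about 1–2 mm of where I measured the seat, upright as far as the pictures show.
- **Home:** the lug sat against the red stop in the picture, and pushing 3° further raised the torque to 0.53 N·m.
- **Four clicks:** the lug came to rest about 72.5–74° clockwise of its home position, against 72° for four clicks. The home reading was taken with the dial under load.
- **Bystanders:** the last scene picture shows no visible shift. The tool is about 14 cm off the face, touching nothing, with force readings near zero.

No check failed. The gripper read 11–12 mm on the 14 mm grip and 33 mm on the 35 mm knob. That is an offset of about 2 mm each time, and both grasps held.

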